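# Pair up the pepper mills

## Robot

A 6-joint arm with a two-finger parallel gripper is mounted at the origin on the work surface. World frame = base frame: x ahead of the robot, y to its left, z up, the work surface at z = 0. Lengths are in m, angles in degrees, forces in N, time in s.
With the tool pointing down it reaches from about 0.275 to 0.825 m from the base axis. Payload 5.2 kg.
Tool frame: the origin (TCP) lies at the very end of the fingers, on their centre line; the grasp point (between the pads) lies 19 mm behind it; z points along the fingers, y is the line along which they close (so a half turn about z gives the same grasp; the last joint's range is limited). The gripper opens to 93 mm and grips with 3 to 60 N. Pads are 15 mm wide; open, the fingers measure 128 mm over their backs; the gripper's body (75 mm by 188 mm) begins 65 mm behind the grasp point.
Start: joints at [63.495, 14.817, 87.949, -0, 77.235, -11.62], TCP at [0.141, 0.532, 0.194] pointing down, gripper open.
Joint ranges: [-179.93, 179.93], [-52.35, 119.4], [10.71, 147.94], [-69.91, 249.91], [12.55, 155.21], [-178.61, 178.61]. Speed limits (degrees/s): [147.25, 147.25, 180, 180, 180, 180].

## Interface

Orientations are given as [roll, pitch, yaw] about the fixed x, y, z axes, in that order (R = Rz(yaw) Ry(pitch) Rx(roll)).
In Python, from cell import readout, viewer, close_job gives the robot as it stands.
- The arm moves only by the tool send_rows, never from a script. Its argument "series" is a list of rows, each an object of numbers: "jaw": the closure, from -1 (fully open) to 1 (shut); "dx", "dy", "dz": the shift along the tool's x, y, z normalised to -1 to 1, where 1 is 0.025 m; "ax", "ay", "az": the turn, a rotation vector about the tool's x, y, z normalised to -1 to 1, where 1 is 0.08 rad. In form: [{"jaw": .., "dx": .., "dy": .., "dz": .., "ax": .., "ay": .., "az": ..}, ...]. A call has 1 to 20 rows; each row shifts and turns the commanded pose from where the row before left it, along the tool's axes as they then stand; what a row does not reach is not made up. A row lasts 1/12 s, in which the tool goes at most 41.7 mm and 7.16 degrees, less where a joint would pass 70% of its speed; a pose out of reach is approached as far as the arm can. A call with a number of a shift or a turn outside -1 to 1 is refused whole. A call with a gripper value outside its range is refused whole. The fingers move at their own pace and stop on an object; "newtons" is the grip in N (left out, the last holds). Time passes only in rows, so rows that do not move let the fingers close. It gives the time, the measured TCP pose, the force, the opening and the grip force at its end, in the units of the state.
- readout.state(): the state, without advancing time (a new reading comes with each control period).
- viewer.capture(name): name is "side" or "top" or "wrist"; returns a dict with "pixels" (420x560x3 uint8, red, green, blue), "fx", "fy", "cx", "cy" (pixels), "R" (3x3) and "t" (3): a world point X has camera coordinates R X + t. Camera axes: x right, y down, z forward; pixel columns grow to the right and rows downward; lengths in m; the calibration is good to about 2 mm. A picture is of the moment at which its call begins. There is no depth.
- close_job(): hands the job in; it is judged then, once.
The state is a dict: "clock": time; "q": joint angles; "qd": joint speeds; "joint_efforts": joint torques, N m; "tool_pos": TCP position; "tool_rot": TCP orientation; "wrist_force": force on the tool from outside, world axes, zero at the start; "ft_torque": the same for the moment, N m; "finger_gap": finger opening in m; "gripper_force": force on a finger pad.
Only numpy, scipy, OpenCV 4.12 (cv2) and the standard library are available. Lean on these libraries where they do the work, as an engineer would, in place of code of your own. Each camera call takes 0.05 s, during which the arm holds its last target. There are 200 camera calls.

## Task

One of the three pepper mills lying in the crate is the same size as the mill standing on the tray. Take that twin out, lay it down on the cutting board and let go of it to get a fresh hold, then set it down (do not drop it) upright, knob up, on the tray next to its mate, with no more than a hand's width (80 mm) between them. Leave the crate's other things in the crate, and leave what stands on the tray standing where it is.

Things in the scene. Friction and masses are not known exactly. Their poses are not given: they have to be found in the camera images.
- mill_mid: Square pepper mill: dark wood, 36 x 36 mm section, 150 mm long, steel band 44 mm from the head end, steel knob (16 mm across, 8 mm long, counted in the length). Origin: middle of its long axis; own x axis runs from foot to knob. The twin to be moved, 0.2 to 0.4 kg. Lies on the crate's floor in any of four lanes 68 mm apart, roughly along the crate's x, knob to +x.
- mill_mid_foot (a point): Centre of the foot (the flat end without a knob) of the 150 mm mill, 75 mm from its origin.
- mill_long: Square pepper mill: dark wood, 36 x 36 mm section, 180 mm long, steel band 44 mm from the head end, steel knob (16 mm across, 8 mm long, counted in the length). Origin: middle of its long axis; own x axis runs from foot to knob. A look-alike, lying in the crate; stays there.
- mill_short: Square pepper mill: dark wood, 36 x 36 mm section, 120 mm long, steel band 44 mm from the head end, steel knob (16 mm across, 8 mm long, counted in the length). Origin: middle of its long axis; own x axis runs from foot to knob. A look-alike, lying in the crate; stays there.
- grater: A flat rasp grater 175 mm long, 34 mm wide, 24 mm high, steel blade and black handle, lying in the crate; stays there. Origin under its middle, x along it.
- opener: A flat steel bottle opener, 115 mm long, up to 34 mm wide, 6 mm thick, lying on top of the long mill. Origin under its middle, x along it.
- tin_small: A small round steel tin, 26 mm across, 35 mm tall, standing in the crate beyond the knob of the short mill. Origin at the centre of its underside.
- stopper: A cork bottle stopper, 28 mm across, 38 mm tall, standing in the crate beyond the foot of the short mill. Origin at the centre of its underside.
- mill_mate: Square pepper mill: dark wood, 36 x 36 mm section, 150 mm long, steel band 44 mm from the head end, steel knob (16 mm across, 8 mm long, counted in the length). Origin: middle of its long axis; own x axis runs from foot to knob. It stands upright on the tray, knob up (its x axis points up); stays there.
- oil_bottle: A green glass oil bottle, 56 mm across, 190 mm tall, standing on the tray. Origin at the centre of its underside, z up.
- spice_jar: An amber spice jar, 56 mm across, 85 mm tall, standing on the tray. Origin at the centre of its underside, z up.
- crate: An open plywood crate, 220 mm (its x) by 310 mm (its y) outside, walls 70 mm high and 6 mm thick, floor 6 mm thick. Fixed. Origin under its centre on the counter. It stands on the left or on the right of the board, the tray on the other side.
- tray: A low brass-coloured serving tray, 220 mm (its x) by 280 mm (its y) outside, rim 24 mm high and 6 mm thick, floor 6 mm thick. Fixed. Origin under its centre on the counter. Mate, bottle and jar stand in a row along its +x side (far from the robot), about 55 mm beyond its centre and 85 mm apart; its -x half, nearer the robot, is empty.
- board: A pale wooden cutting board, 220 mm (its x) by 170 mm (its y), 20 mm thick, in front of the robot. Fixed. Origin under its centre on the counter.
Things that resemble listed ones, but are neither listed nor needed, are in the scene too. Leave any red look-alike of the tin_small alone.

How it is judged (in metres and radians):
On the way, in this order (a step that is already met when the one before it is completed fails the run):
1. the 150 mm mill lies on the cutting board and the fingers have let go of it (x of mill_mid in the frame of board between -0.11 and 0.11 m and y of mill_mid in the frame of board between -0.085 and 0.085 m and z of mill_mid in the frame of board between 0.03 and 0.05 m and angle between mill_mid's own x axis and vertical between 1.4 and 1.75 rad and contact force between the fingers and mill_mid below 0.1 N and linear speed of mill_mid below 0.03 m/s), for 0.2 s.
2. the mill is still held, upright, with its foot less than 12 mm above the tray's floor (x of mill_mid_foot in the frame of tray between -0.11 and 0.11 m and y of mill_mid_foot in the frame of tray between -0.14 and 0.14 m and z of mill_mid_foot in the frame of tray below 0.018 m and angle between mill_mid's own x axis and vertical below 0.2 rad and contact force between the fingers and mill_mid above 0.5 N), for 0.04 s.
At the end, for the whole second after the job is handed in: The 150 mm mill stands on the tray's floor, knob up, upright within 0.08 rad, at rest, its centre within 140 mm of its mate's; mate, oil bottle and spice jar stand on the tray, moved less than 30 mm; the crate's other things are all still down in the crate (x of mill_mid_foot in the frame of tray between -0.104 and 0.104 m and y of mill_mid_foot in the frame of tray between -0.134 and 0.134 m and z of mill_mid_foot in the frame of tray between 0.002 and 0.01 m and angle between mill_mid's own x axis and vertical below 0.08 rad and horizontal distance between mill_mid and mill_mate below 0.14 m and linear speed of mill_mid below 0.02 m/s and angular speed of mill_mid below 0.2 rad/s and angle between mill_mate's own x axis and vertical below 0.1 rad and angle between each of oil_bottle, spice_jar's own z axis and vertical below 0.1 rad and distance of each of mill_mate, oil_bottle, spice_jar from where it was at the start of the episode below 0.03 m and x of mill_long in the frame of crate between -0.11 and 0.11 m and y of mill_long in the frame of crate between -0.155 and 0.155 m and z of each of mill_long, mill_short, grater, opener, tin_small, stopper in the frame of crate below 0.07 m and x of mill_short in the frame of crate between -0.11 and 0.11 m and y of mill_short in the frame of crate between -0.155 and 0.155 m and x of grater in the frame of crate between -0.11 and 0.11 m and y of grater in the frame of crate between -0.155 and 0.155 m and x of opener in the frame of crate between -0.11 and 0.11 m and y of opener in the frame of crate between -0.155 and 0.155 m and x of tin_small in the frame of crate between -0.11 and 0.11 m and y of tin_small in the frame of crate between -0.155 and 0.155 m and x of stopper in the frame of crate between -0.11 and 0.11 m and y of stopper in the frame of crate between -0.155 and 0.155 m); the robot touches nothing.
It fails at once if the mate, the oil bottle or the spice jar on the tray is knocked over or pushed more than 30 mm (angle between mill_mate's own x axis and vertical above 0.5 rad or angle between any of oil_bottle, spice_jar's own z axis and vertical above 0.5 rad or distance of any of mill_mate, oil_bottle, spice_jar from where it was at the start of the episode above 0.03 m).
It fails at once if one of the crate's other things is taken out of the crate (z of any of mill_long, mill_short, grater, opener, tin_small, stopper in the frame of crate above 0.11 m).
It also fails if it takes over 62 s, if anything falls off the work surface, if the arm or the gripper's body presses on something with over 40 N, if the wrist force passes 120 N, or if a joint passes its speed limit or range.

## Working session

There is one attempt and no reset: what is moved stays moved. The work goes in short steps, Python scripts to look and compute and a tool call to move; the robot and the scene stay as the last step left them, time stands still between calls to the robot, and variables do not carry over. Pictures are saved under pics/ and viewed, at most 10 in all, crops included, and the job is handed in when it is done.

Besides the shell and the picture viewer there is one more tool, called after ">>>" as a command line: name --argument value ..., lists and objects as JSON in quotes. send_rows: Moves the arm, as the interface text tells. Scaled input: -1 to 1 covers 0.025 m each way for a shift and 0.08 rad each way for a turn. Its arguments: {"type":"object","properties":{"series":{"type":"array","items":{"type":"object","properties":{"jaw":{"type":"number"},"dx":{"type":"number","minimum":-1,"maximum":1},"dy":{"type":"number","minimum":-1,"maximum":1},"dz":{"type":"number","minimum":-1,"maximum":1},"ax":{"type":"number","minimum":-1,"maximum":1},"ay":{"type":"number","minimum":-1,"maximum":1},"az":{"type":"number","minimum":-1,"maximum":1}}}},"newtons":{"type":"number"}},"required":["series"]}

```bash
mkdir -p pics
cat > h.py <<'E'
import numpy as np, cv2
from cell import readout, viewer, close_job
def cap(n,f=None):
    c=viewer.capture(n)
    for k in("R","t"): c[k]=np.array(c[k],float)
    if f: cv2.imwrite(f,c["pixels"][:,:,::-1])
    return c
def ray(c,u,v,z):
    d=c["R"].T@np.array([(u-c["cx"])/c["fx"],(v-c["cy"])/c["fy"],1]); o=-c["R"].T@c["t"]
    return o+d*(z-o[2])/d[2]
def proj(c,X):
    p=c["R"]@np.array(X)+c["t"]; return np.array([c["fx"]*p[0]/p[2]+c["cx"],c["fy"]*p[1]/p[2]+c["cy"]])
E
python3 - <<'E'
from h import *
c=cap("top"); s=cap("side")
cv2.imwrite("pics/a.png",cv2.resize(c["pixels"][:,:,::-1],(800,600)))
cv2.imwrite("pics/b.png",cv2.resize(s["pixels"][:,:,::-1],(800,600)))
np.save("top.npy",c,allow_pickle=True);np.save("side.npy",s,allow_pickle=True)
for k in("fx","cx","cy","t"):print(c[k],s[k])
print(c["R"].round(3),s["R"].round(3),readout.state())
E
```

```text
478.88943887753595 486.8956566700477
284.10125393783164 281.75888899644445
199.51013710595916 208.85531110872716
[-0.01808124  0.56745931  1.28450884] [-0.4886964   0.25450303  1.11365652]
[[-0.001 -1.     0.001]
 [-0.991  0.001 -0.132]
 [ 0.132 -0.001 -0.991]] [[ 0.862 -0.506 -0.019]
 [-0.313 -0.504 -0.805]
 [ 0.397  0.7   -0.593]] {'clock': 0.1, 'q': array([ 6.34954968e+01,  1.48554053e+01,  8.80042848e+01,  1.17885338e-03,
        7.72332889e+01, -1.16184377e+01]), 'qd': array([-0.0272357 , -0.20892736, -0.16442648, -0.04324329,  0.03369686,
       -0.00125365]), 'joint_efforts': array([ 1.63137091e-03, -4.38202858e+01, -2.84642726e+01,  7.18594389e-02,
        3.61408805e-02, -6.23998244e-05]), 'tool_pos': array([0.14101715, 0.53107978, 0.1937015 ]), 'tool_rot': array([-1.79909157e+02, -1.98510772e-02,  1.65113657e+02]), 'wrist_force': array([-0.4245382 ,  0.6590129 ,  1.14409277]), 'ft_torque': array([-0.01178247,  0.00414296, -0.06717034]), 'gripper_force': 0.0, 'finger_gap': 0.09324447439374918}
```

View pics/a.png

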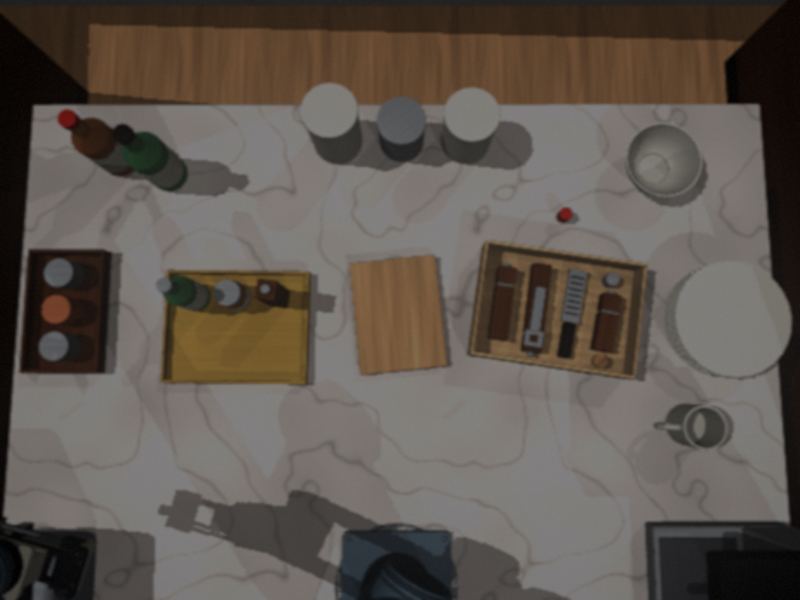

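View pics/b.png

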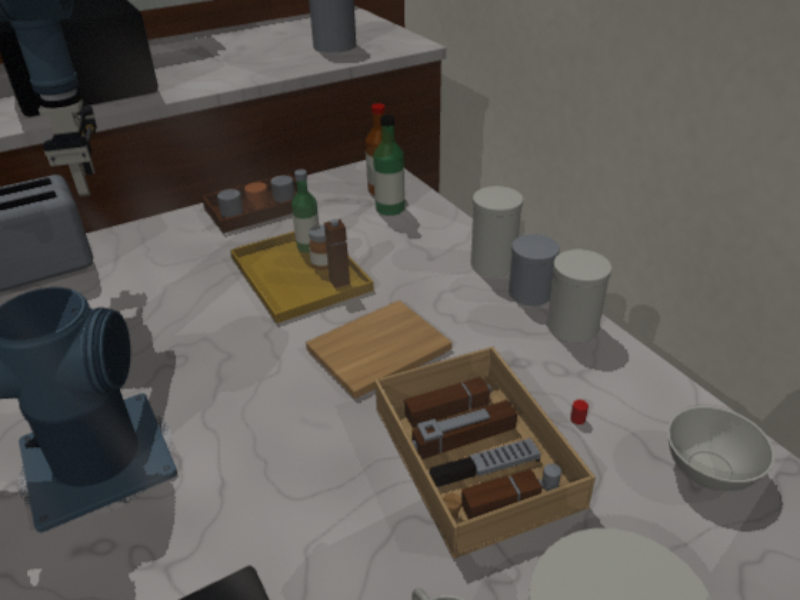

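The top view shows three dark mills in the crate. One is at (502,303), free; one is at (537,305) with the opener on it, so it is the long one; one is at (607,322) between the tin and the cork, so it is the short one. The free mill at (502,303) should be the 150 mm twin; I'll check its length and view a crop.

```bash
cat > m.py <<'E'
from h import *
c=np.load("top.npy",allow_pickle=True).item(); im=c["pixels"]
x0,x1,y0,y1=322,460,160,272
cr=im[y0:y1,x0:x1]; hsv=cv2.cvtColor(im,cv2.COLOR_RGB2HSV)
cv2.imwrite("pics/c.png",cv2.resize(np.clip(cr[:,:,::-1].astype(float)*1.6,0,255).astype(np.uint8),None,fx=5.5,fy=5.2,interpolation=cv2.INTER_CUBIC))
for n,(u,v) in dict(A=(351,212),L=(379,200),S=(425,232),crate=(345,240),board=(279,220),tray=(160,240)).items(): print(n,im[v,u],hsv[v,u])
def blob(m,u0,v0,z,name,win):
    k=np.zeros_like(m); k[win[2]:win[3],win[0]:win[1]]=m[win[2]:win[3],win[0]:win[1]]
    n,lab,st,ce=cv2.connectedComponentsWithStats(k)
    i=1+np.argmax(st[1:,4]); pts=np.argwhere(lab==i)[:,::-1].astype(np.float32)
    w=np.array([ray(c,p[0],p[1],z)[:2] for p in pts],np.float32)*1000
    r=cv2.minAreaRect(w); print(name,st[i],"ctr",np.round(r[0],1),"size",np.round(r[1],1),"ang",round(r[2],1), "px",cv2.minAreaRect(pts))
    return pts
dark=((hsv[:,:,2]<75)&(im[:,:,0]>im[:,:,2]*1.4)).astype(np.uint8)
blob(dark,0,0,.042,"A",(340,366,180,245))
blob(dark,0,0,.042,"S",(410,438,195,250))
wood=((hsv[:,:,1]>70)&(hsv[:,:,2]>80)).astype(np.uint8)
blob(wood,0,0,.02,"board",(235,325,165,275))
blob(wood,0,0,.024,"tray",(100,228,180,280))
blob(wood,0,0,.07,"crate",(325,460,160,272))
print("base frame of mate top, jar etc: pixel guesses")
for n,u,v,z in (("mateknob",265*.7,290*.7,.156),("jar",228*.7,288*.7,.091),("bottle",163*.7,285*.7,.196)): print(n,ray(c,u,v,z).round(3))
E
python3 m.py
```

```text
A [52 33 23] [ 10 142  52]
L [55 44 41] [ 6 65 55]
S [50 30 22] [  9 143  50]
crate [116  92  66] [ 16 110 116]
board [117  87  59] [ 14 126 117]
tray [115  91  45] [ 20 155 115]
A [ 340  180   26   65 1256] ctr [ 532.6 -206.5] size [ 69.  176.9] ang 89.0 px ((352.5, 212.0), (64.0, 25.0), 90.0)
S [413 205  25  42 742] ctr [ 495.4 -405.2] size [ 52.8 116.4] ang 77.8 px ((425.4635925292969, 225.4042205810547), (19.40728759765625, 42.11943817138672), 10.124671936035156)
board [ 245  179   68   83 4773] ctr [513.9  -2.5] size [219.5 169.7] ang 6.2 px ((278.37396240234375, 219.80276489257812), (78.51359558105469, 61.39762496948242), 83.9909896850586)
tray [ 112  215  104   55 4847] ctr [453.7 312.7] size [279.3 148.2] ang 89.1 px ((163.5301055908203, 241.393310546875), (102.46096801757812, 53.93735122680664), 0.8184555172920227)
crate [ 329  168  124   97 3868] ctr [ 518.8 -305. ] size [312.5 220.3] ang 81.4 px ((391.445556640625, 216.3690185546875), (118.69862365722656, 81.59213256835938), 8.392924308776855)
base frame of mate top, jar etc: pixel guesses
mateknob [0.543 0.229 0.156]
jar [0.555 0.311 0.091]
bottle [0.547 0.394 0.196]
```

View pics/c.png

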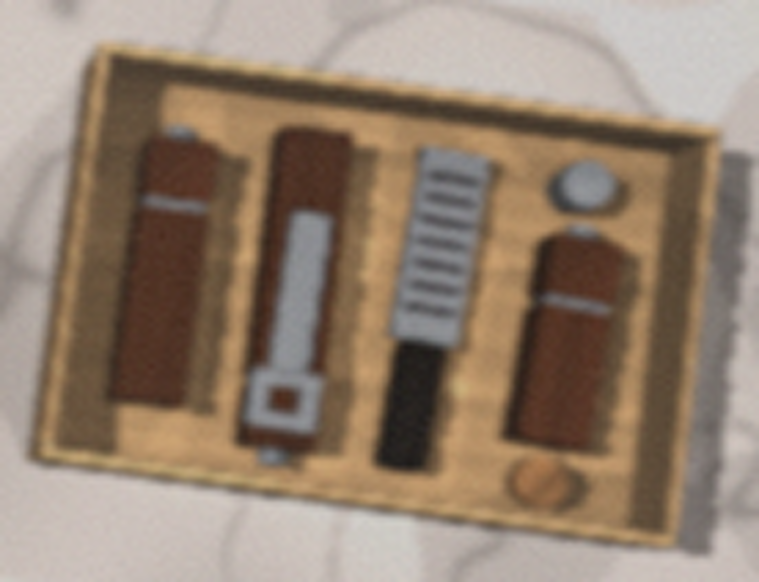

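The crop shows the free mill with its knob at (180,132) and foot at (148,403). The long mill lies under the opener with its knob toward -x, and the short mill is between the tin and cork. I'll measure the free mill (tight hue mask) and plan.

```bash
cat >> h.py <<'E'
from scipy.spatial.transform import Rotation as Ro
def delta(p,rpy=None):
    "total shift in units of tool axes as they stand, and total turn units"
    s=readout.state(); R=Ro.from_euler("xyz",s["tool_rot"],degrees=True)
    d=R.inv().apply(np.array(p)-s["tool_pos"])/.025
    T=R if rpy is None else Ro.from_euler("xyz",rpy,degrees=True)
    print("shift(now axes)",d.round(2),"shift(target axes)",T.inv().apply(np.array(p)-s["tool_pos"]).round(4)/.025,"turn",((R.inv()*T).as_rotvec()/.08).round(2))
E
python3 - <<'E'
from h import *
c=np.load("top.npy",allow_pickle=True).item(); im=c["pixels"]; s=np.load("side.npy",allow_pickle=True).item()
def pts(c,win,z):
    im=cv2.medianBlur(c["pixels"],3); hsv=cv2.cvtColor(im,cv2.COLOR_RGB2HSV)
    m=((hsv[:,:,0]<13)&(hsv[:,:,1]>110)&(hsv[:,:,2]<85)).astype(np.uint8)
    k=np.zeros_like(m);k[win[2]:win[3],win[0]:win[1]]=m[win[2]:win[3],win[0]:win[1]]
    k=cv2.morphologyEx(k,cv2.MORPH_CLOSE,np.ones((5,5)))
    n,lab,st,_=cv2.connectedComponentsWithStats(k); i=1+np.argmax(st[1:,4]); print(st[i])
    p=np.argwhere(lab==i)[:,::-1].astype(np.float32)
    w=np.array([ray(c,*q,z)[:2] for q in p],np.float32)*1000
    print(cv2.minAreaRect(w),cv2.fitLine(w,cv2.DIST_L2,0,.01,.01).ravel(),w.mean(0))
pts(c,(336,366,175,245),.042)
pts(c,(408,440,190,250),.042)
pts(c,(175,205,190,220),.15)
# knob/foot rays
for n,u,v,z in(("knobtip",180,129,.024),("band",175,203,.042),("foot L",110,402,.042),("foot R",187,407,.042),("head R",217,150,.042)):
    print(n,ray(c,322+u/5.5,160+v/5.2,z).round(4))
# mate knob top / foot side view px
print("cams",-c["R"].T@c["t"],-s["R"].T@s["t"])
delta((.52,-.2,.25),(180,0,171))
E
```

```text
[342 186  20  52 652]
((533.8126831054688, -203.1641387939453), (36.94115447998047, 140.78317260742188), 80.88016510009766) [ 9.8645473e-01 -1.6403379e-01  5.3179944e+02 -2.0308513e+02] [ 531.7994  -203.08513]
[415 205  20  41 578]
((495.67816162109375, -402.8418273925781), (42.841426849365234, 110.48230743408203), 80.51077270507812) [ 9.7787291e-01 -2.0919986e-01  4.9510153e+02 -4.0268390e+02] [ 495.10165 -402.68387]
[179 196  16  16 122]
((542.0775756835938, 227.49203491210938), (36.18818664550781, 36.858985900878906), 81.75687408447266) [ 9.4091964e-01 -3.3862993e-01  5.4060913e+02  2.2456987e+02] [540.60913 224.5699 ]
knobtip [ 0.6106 -0.2167  0.024 ]
band [ 0.568  -0.2107  0.042 ]
foot L [ 0.4628 -0.1763  0.042 ]
foot R [ 0.4602 -0.2144  0.042 ]
head R [ 0.5963 -0.2323  0.042 ]
cams [ 0.39246735 -0.01734683  1.34832059] [ 0.0586675  -0.89822922  0.85648654]
shift(now axes) [-22.16 -24.37  -2.22] shift(target axes) [-19.548 -26.512  -2.252] turn [-0.02 -0.01 -1.28]
```

Mill A measures 141 mm plus an 8 mm knob, so it is the 150 mm twin (the short one measures 110 + 8). Its yaw is about -9° and its centre about (0.536, -0.204). I'm moving above it.

>>> send_rows --series '[{"jaw": -1, "az": -0.64, "dz": -1}, {"az": -0.64, "dz": -1}, {"dx": -0.72, "dy": -0.95}, {"dx": -0.72, "dy": -0.95}, {"dx": -0.72, "dy": -0.95}, {"dx": -0.72, "dy": -0.95}, {"dx": -0.72, "dy": -0.95}, {"dx": -0.72, "dy": -0.95}, {"dx": -0.72, "dy": -0.95}, {"dx": -0.72, "dy": -0.95}, {"dx": -0.72, "dy": -0.95}, {"dx": -0.72, "dy": -0.95}, {"dx": -0.72, "dy": -0.95}, {"dx": -0.72, "dy": -0.95}, {"dx": -0.72, "dy": -0.95}, {"dx": -0.72, "dy": -0.95}, {"dx": -0.72, "dy": -0.95}, {"dx": -0.72, "dy": -0.95}, {"dx": -0.72, "dy": -0.95}, {"dx": -0.72, "dy": -0.95}]' --newtons 25

```text
invalid input at $.series[0]: expected keys jaw, dx, dy, dz, ax, ay, az
```

>>> send_rows --series '[{"jaw": 0.0, "dx": -0.72, "dy": -0.95}, {"jaw": 0.0, "dx": -0.72, "dy": -0.95}, {"jaw": 0.0, "dx": -0.72, "dy": -0.95}, {"jaw": 0.0, "dx": -0.72, "dy": -0.95}, {"jaw": 0.0, "dx": -0.72, "dy": -0.95}, {"jaw": 0.0, "dx": -0.72, "dy": -0.95}, {"jaw": 0.0}, {"jaw": 0.0}]'

```text
invalid input at $.series[0]: expected keys jaw, dx, dy, dz, ax, ay, az
```

Run:
```python
from h import *
w=cap("wrist"); cv2.imwrite("pics/d.png",np.clip(w["pixels"][:,:,::-1]*1.5,0,255).astype(np.uint8))
np.save("w1.npy",w,allow_pickle=True)
s=readout.state();print(s["clock"],s["tool_pos"],s["tool_rot"],s["q"],s["finger_gap"],-w["R"].T@w["t"])
# predicted corners of mill top
print(proj(w,(.534,-.204,.042)),proj(w,(.464,-.193,.042)),proj(w,(.604,-.215,.042)))
delta((.535,-.204,.10),(180,0,171))
```

```text
0.15 [0.14105381 0.53115519 0.19379967] [-1.79920759e+02 -1.65456433e-02  1.65116325e+02] [ 6.34962429e+01  1.48519452e+01  8.79949079e+01  2.51972430e-04
  7.72340962e+01 -1.16201490e+01] 0.09296526709702009 [0.06672303 0.55232738 0.38294106]
[-155.48774971  580.31196095] [-178.2749564   545.22091043] [-134.39029783  612.8008816 ]
shift(now axes) [-22.78 -24.37   3.78] shift(target axes) [-20.164 -26.58    3.752] turn [-0.02 -0.   -1.28]
```

View pics/d.png

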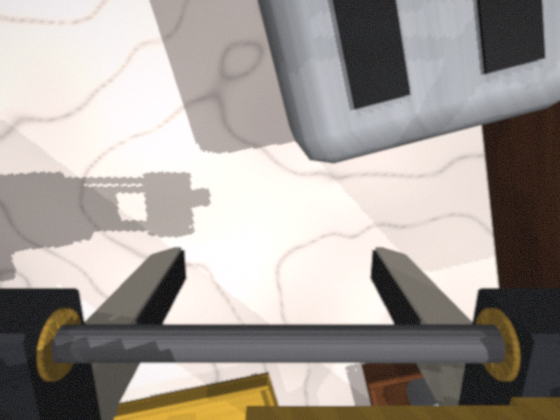

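The move was refused because every key is required in each row, so nothing moved. This wrist picture only shows the counter, toaster and open fingers. Resending.

>>> send_rows --series '[{"jaw": -1, "dx": 0, "dy": 0, "dz": -1, "ax": 0, "ay": 0, "az": -0.64}, {"jaw": -1, "dx": 0, "dy": 0, "dz": -1, "ax": 0, "ay": 0, "az": -0.64}, {"jaw": -1, "dx": -0.72, "dy": -0.95, "dz": 0, "ax": 0, "ay": 0, "az": 0}, {"jaw": -1, "dx": -0.72, "dy": -0.95, "dz": 0, "ax": 0, "ay": 0, "az": 0}, {"jaw": -1, "dx": -0.72, "dy": -0.95, "dz": 0, "ax": 0, "ay": 0, "az": 0}, {"jaw": -1, "dx": -0.72, "dy": -0.95, "dz": 0, "ax": 0, "ay": 0, "az": 0}, {"jaw": -1, "dx": -0.72, "dy": -0.95, "dz": 0, "ax": 0, "ay": 0, "az": 0}, {"jaw": -1, "dx": -0.72, "dy": -0.95, "dz": 0, "ax": 0, "ay": 0, "az": 0}, {"jaw": -1, "dx": -0.72, "dy": -0.95, "dz": 0, "ax": 0, "ay": 0, "az": 0}, {"jaw": -1, "dx": -0.72, "dy": -0.95, "dz": 0, "ax": 0, "ay": 0, "az": 0}, {"jaw": -1, "dx": -0.72, "dy": -0.95, "dz": 0, "ax": 0, "ay": 0, "az": 0}, {"jaw": -1, "dx": -0.72, "dy": -0.95, "dz": 0, "ax": 0, "ay": 0, "az": 0}, {"jaw": -1, "dx": -0.72, "dy": -0.95, "dz": 0, "ax": 0, "ay": 0, "az": 0}, {"jaw": -1, "dx": -0.72, "dy": -0.95, "dz": 0, "ax": 0, "ay": 0, "az": 0}, {"jaw": -1, "dx": -0.72, "dy": -0.95, "dz": 0, "ax": 0, "ay": 0, "az": 0}, {"jaw": -1, "dx": -0.72, "dy": -0.95, "dz": 0, "ax": 0, "ay": 0, "az": 0}, {"jaw": -1, "dx": -0.72, "dy": -0.95, "dz": 0, "ax": 0, "ay": 0, "az": 0}, {"jaw": -1, "dx": -0.72, "dy": -0.95, "dz": 0, "ax": 0, "ay": 0, "az": 0}]' --newtons 25

```text
clock: 1.65
tool_pos: [0.3664, 0.1097, 0.2444]
tool_rot: [180.0, 0.0, 171.0]
wrist_force: [0.1, 0.0, -0.5]
finger_gap: 0.0928
gripper_force: 0.0
```

>>> send_rows --series '[{"jaw": 0, "dx": -0.72, "dy": -0.95, "dz": 0, "ax": 0, "ay": 0, "az": 0}, {"jaw": 0, "dx": -0.72, "dy": -0.95, "dz": 0, "ax": 0, "ay": 0, "az": 0}, {"jaw": 0, "dx": -0.72, "dy": -0.95, "dz": 0, "ax": 0, "ay": 0, "az": 0}, {"jaw": 0, "dx": -0.72, "dy": -0.95, "dz": 0, "ax": 0, "ay": 0, "az": 0}, {"jaw": 0, "dx": -0.72, "dy": -0.95, "dz": 0, "ax": 0, "ay": 0, "az": 0}, {"jaw": 0, "dx": -0.72, "dy": -0.95, "dz": 0, "ax": 0, "ay": 0, "az": 0}, {"jaw": 0, "dx": -0.72, "dy": -0.95, "dz": 0, "ax": 0, "ay": 0, "az": 0}, {"jaw": 0, "dx": -0.72, "dy": -0.95, "dz": 0, "ax": 0, "ay": 0, "az": 0}, {"jaw": 0, "dx": -0.72, "dy": -0.95, "dz": 0, "ax": 0, "ay": 0, "az": 0}, {"jaw": 0, "dx": -0.72, "dy": -0.95, "dz": 0, "ax": 0, "ay": 0, "az": 0}, {"jaw": 0, "dx": -0.72, "dy": -0.95, "dz": 0, "ax": 0, "ay": 0, "az": 0}, {"jaw": 0, "dx": -0.72, "dy": -0.95, "dz": 0, "ax": 0, "ay": 0, "az": 0}, {"jaw": 0, "dx": 0, "dy": 0, "dz": 0, "ax": 0, "ay": 0, "az": 0}]'

```text
clock: 2.73
tool_pos: [0.5363, -0.209, 0.243]
tool_rot: [-179.9, -0.0, 170.8]
wrist_force: [-0.6, -0.2, -1.1]
finger_gap: 0.0464
gripper_force: 0.0
```

Run:
```python
from h import *
w=cap("wrist"); cv2.imwrite("pics/e.png",np.clip(w["pixels"][:,:,::-1]*1.3,0,255).astype(np.uint8))
np.save("w1.npy",w,allow_pickle=True)
s=readout.state();print(s["clock"],s["tool_pos"],s["tool_rot"],s["q"],s["finger_gap"],-w["R"].T@w["t"])
print(proj(w,(.534,-.204,.042)),proj(w,(.464,-.193,.042)),proj(w,(.604,-.215,.042)))
delta((.535,-.204,.10),(180,0,171))
```

```text
2.7833 [ 0.53515465 -0.20649258  0.24310383] [ 1.79984738e+02 -8.92414501e-02  1.70826838e+02] [-3.22222696e+01  1.58005307e+01  7.98370793e+01 -2.09943690e-02
  8.44504831e+01 -1.13047050e+02] 0.04699420163362684 [ 0.46030422 -0.19526216  0.43224724]
[281.73033454 173.08758851] [281.6091822  105.81156546] [281.83997888 233.97320221]
shift(now axes) [0.01 0.1  5.72] shift(target axes) [0.02  0.096 5.724] turn [ 0.   -0.02 -0.04]
```

View pics/e.png

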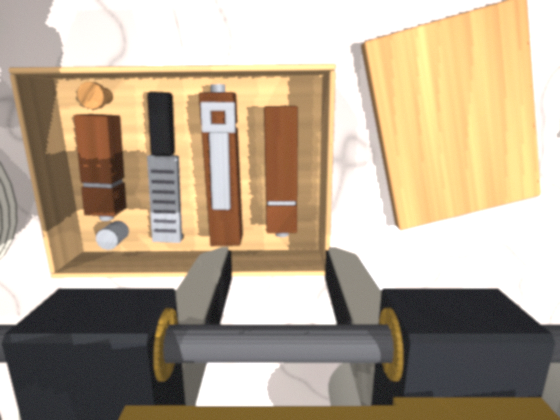

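Mill A sits at (281,170), with its band at (281,203) toward +x, and it matches the predicted projection. Descending with the jaw half closed.

>>> send_rows --series '[{"jaw": 0, "dx": 0, "dy": 0.1, "dz": 1, "ax": 0, "ay": 0, "az": 0}, {"jaw": 0, "dx": 0, "dy": 0, "dz": 1, "ax": 0, "ay": 0, "az": 0}, {"jaw": 0, "dx": 0, "dy": 0, "dz": 1, "ax": 0, "ay": 0, "az": 0}, {"jaw": 0, "dx": 0, "dy": 0, "dz": 1, "ax": 0, "ay": 0, "az": 0}, {"jaw": 0, "dx": 0, "dy": 0, "dz": 1, "ax": 0, "ay": 0, "az": 0}, {"jaw": 0, "dx": 0, "dy": 0, "dz": 1, "ax": 0, "ay": 0, "az": 0}, {"jaw": 0, "dx": 0, "dy": 0, "dz": 0.6, "ax": 0, "ay": 0, "az": 0}, {"jaw": 0, "dx": 0, "dy": 0, "dz": 0.6, "ax": 0, "ay": 0, "az": 0}, {"jaw": 0, "dx": 0, "dy": 0, "dz": 0.6, "ax": 0, "ay": 0, "az": 0}, {"jaw": 0, "dx": 0, "dy": 0, "dz": 0.6, "ax": 0, "ay": 0, "az": 0}, {"jaw": 0, "dx": 0, "dy": 0, "dz": 0.6, "ax": 0, "ay": 0, "az": 0}, {"jaw": 0, "dx": 0, "dy": 0, "dz": 0.2, "ax": 0, "ay": 0, "az": 0}, {"jaw": 0, "dx": 0, "dy": 0, "dz": 0, "ax": 0, "ay": 0, "az": 0}]'

```text
clock: 3.87
tool_pos: [0.5339, -0.2003, 0.0133]
tool_rot: [179.9, -0.2, 171.0]
wrist_force: [-0.2, -0.2, -0.4]
finger_gap: 0.0466
gripper_force: 0.0
```

>>> send_rows --series '[{"jaw": 0.7, "dx": 0, "dy": 0, "dz": 0, "ax": 0, "ay": 0, "az": 0}, {"jaw": 0.7, "dx": 0, "dy": 0, "dz": 0, "ax": 0, "ay": 0, "az": 0}, {"jaw": 0.7, "dx": 0, "dy": 0, "dz": 0, "ax": 0, "ay": 0, "az": 0}, {"jaw": 0.7, "dx": 0, "dy": 0, "dz": 0, "ax": 0, "ay": 0, "az": 0}]'

```text
clock: 4.2
tool_pos: [0.5357, -0.2021, 0.0155]
tool_rot: [-180.0, 0.1, 171.0]
wrist_force: [-1.5, -1.0, 2.4]
finger_gap: 0.0353
gripper_force: 25.0
```

>>> send_rows --series '[{"jaw": 0.7, "dx": 0, "dy": 0, "dz": -0.4, "ax": 0, "ay": 0, "az": 0}, {"jaw": 0.7, "dx": 0, "dy": 0, "dz": -0.6, "ax": 0, "ay": 0, "az": 0}, {"jaw": 0.7, "dx": 0, "dy": 0, "dz": -0.8, "ax": 0, "ay": 0, "az": 0}, {"jaw": 0.7, "dx": 0, "dy": 0, "dz": -0.8, "ax": 0, "ay": 0, "az": 0}, {"jaw": 0.7, "dx": 0, "dy": 0, "dz": -0.8, "ax": 0, "ay": 0, "az": 0}, {"jaw": 0.7, "dx": 0, "dy": 0, "dz": -0.8, "ax": 0, "ay": 0, "az": 0}, {"jaw": 0.7, "dx": 0, "dy": 0, "dz": -0.6, "ax": 0, "ay": 0, "az": 0}, {"jaw": 0.7, "dx": 0, "dy": 0, "dz": -0.4, "ax": 0, "ay": 0, "az": 0.65}, {"jaw": 0.7, "dx": 0, "dy": 0, "dz": 0, "ax": 0, "ay": 0, "az": 0}]'

```text
clock: 4.95
tool_pos: [0.5365, -0.2021, 0.1476]
tool_rot: [-179.9, 0.3, 167.9]
wrist_force: [0.2, -0.6, -3.4]
finger_gap: 0.0354
gripper_force: 25.0
```

Run:
```python
from h import *
s=readout.state();print(s["clock"],s["tool_pos"],s["tool_rot"],s["q"],s["finger_gap"],s["gripper_force"])
delta((.507,-.005,.06),(180,0,168))
```

```text
4.95 [ 0.53647992 -0.2021458   0.14759867] [-179.93513667    0.26099471  167.90475472] [-3.18086743e+01  1.89936657e+01  8.89306053e+01  2.83948047e-02
  7.18081534e+01 -1.09722083e+02] 0.03541291349659648 24.95191991329193
shift(now axes) [2.82 7.47 3.48] shift(target axes) [2.792 7.468 3.504] turn [-0.01  0.06 -0.02]
```

>>> send_rows --series '[{"jaw": 0.7, "dx": 0.2, "dy": 0.5, "dz": 0, "ax": 0, "ay": 0, "az": 0}, {"jaw": 0.7, "dx": 0.3, "dy": 0.8, "dz": 0, "ax": 0, "ay": 0, "az": 0}, {"jaw": 0.7, "dx": 0.3, "dy": 0.8, "dz": 0, "ax": 0, "ay": 0, "az": 0}, {"jaw": 0.7, "dx": 0.3, "dy": 0.8, "dz": 0, "ax": 0, "ay": 0, "az": 0}, {"jaw": 0.7, "dx": 0.3, "dy": 0.8, "dz": 0, "ax": 0, "ay": 0, "az": 0}, {"jaw": 0.7, "dx": 0.3, "dy": 0.8, "dz": 0, "ax": 0, "ay": 0, "az": 0}, {"jaw": 0.7, "dx": 0.3, "dy": 0.8, "dz": 0, "ax": 0, "ay": 0, "az": 0}, {"jaw": 0.7, "dx": 0.3, "dy": 0.8, "dz": 0, "ax": 0, "ay": 0, "az": 0}, {"jaw": 0.7, "dx": 0.3, "dy": 0.8, "dz": 0.4, "ax": 0, "ay": 0, "az": 0}, {"jaw": 0.7, "dx": 0.2, "dy": 0.6, "dz": 0.6, "ax": 0, "ay": 0, "az": 0}, {"jaw": 0.7, "dx": 0, "dy": 0, "dz": 0.8, "ax": 0, "ay": 0, "az": 0}, {"jaw": 0.7, "dx": 0, "dy": 0, "dz": 0.8, "ax": 0, "ay": 0, "az": 0}, {"jaw": 0.7, "dx": 0, "dy": 0, "dz": 0.8, "ax": 0, "ay": 0, "az": 0}, {"jaw": 0.7, "dx": 0, "dy": 0, "dz": 0.6, "ax": 0, "ay": 0, "az": 0}, {"jaw": 0.7, "dx": 0, "dy": 0, "dz": 0.4, "ax": 0, "ay": 0, "az": 0}, {"jaw": 0.7, "dx": 0, "dy": 0, "dz": 0.2, "ax": 0, "ay": 0, "az": 0}, {"jaw": 0.7, "dx": 0, "dy": 0, "dz": 0, "ax": 0, "ay": 0, "az": 0}, {"jaw": 0.7, "dx": 0, "dy": 0, "dz": 0, "ax": 0, "ay": 0, "az": 0}]'

```text
clock: 6.45
tool_pos: [0.5055, -0.0035, 0.0294]
tool_rot: [180.0, -0.0, 168.0]
wrist_force: [-0.9, 0.2, -2.5]
finger_gap: 0.0357
gripper_force: 25.0
```

>>> send_rows --series '[{"jaw": 0.7, "dx": 0, "dy": 0, "dz": 0.06, "ax": 0, "ay": 0, "az": 0}, {"jaw": 0.7, "dx": 0, "dy": 0, "dz": 0.04, "ax": 0, "ay": 0, "az": 0}, {"jaw": 0.7, "dx": 0, "dy": 0, "dz": 0, "ax": 0, "ay": 0, "az": 0}]'

```text
clock: 6.7
tool_pos: [0.5063, -0.0036, 0.0281]
tool_rot: [180.0, 0.1, 168.0]
wrist_force: [-1.4, 2.6, 4.1]
finger_gap: 0.0351
gripper_force: 25.0
```

>>> send_rows --series '[{"jaw": -0.4, "dx": 0, "dy": 0, "dz": 0, "ax": 0, "ay": 0, "az": 0}, {"jaw": -0.4, "dx": 0, "dy": 0, "dz": 0, "ax": 0, "ay": 0, "az": 0}, {"jaw": -0.4, "dx": 0, "dy": 0, "dz": 0, "ax": 0, "ay": 0, "az": 0}, {"jaw": -0.4, "dx": 0, "dy": 0, "dz": 0, "ax": 0, "ay": 0, "az": 0}, {"jaw": -0.4, "dx": 0, "dy": 0, "dz": -0.4, "ax": 0, "ay": 0, "az": 0}, {"jaw": -0.4, "dx": 0, "dy": 0, "dz": -0.8, "ax": 0, "ay": 0, "az": 0}, {"jaw": -0.4, "dx": 0, "dy": 0, "dz": -0.8, "ax": 0, "ay": 0, "az": 0}, {"jaw": -0.4, "dx": 0, "dy": 0, "dz": -0.8, "ax": 0, "ay": 0, "az": 0}, {"jaw": -0.4, "dx": 0, "dy": 0, "dz": -0.6, "ax": 0, "ay": 0, "az": 0}, {"jaw": -0.4, "dx": 0, "dy": 0, "dz": 0, "ax": 0, "ay": 0, "az": 0}]'

```text
clock: 7.53
tool_pos: [0.5082, -0.0043, 0.1158]
tool_rot: [-180.0, 0.4, 168.0]
wrist_force: [0.4, -0.1, 0.1]
finger_gap: 0.0648
gripper_force: 0.0
```

Run:
```python
from h import *
s=readout.state();print(s["clock"],s["tool_pos"],s["tool_rot"],s["q"],s["finger_gap"],s["gripper_force"])
c=cap("top")
im=cv2.medianBlur(c["pixels"],3); hsv=cv2.cvtColor(im,cv2.COLOR_RGB2HSV)
w=cap("wrist"); cv2.imwrite("pics/f.png",np.clip(w["pixels"][:,:,::-1]*1.3,0,255).astype(np.uint8))
for p in((.507,-.005,.056),(.436,.010,.056),(.576,-.02,.056)): print(proj(w,p))
```

```text
7.5333 [ 0.50816094 -0.0043286   0.11578304] [-179.99359566    0.38731332  168.00635046] [-1.30823395e+01  1.42586715e+01  1.00464169e+02  1.05549903e-03
  6.48897948e+01 -9.10891129e+01] 0.06483676704509604 0.0
[275.52050055 214.47692792]
[275.18963458 109.50398175]
[275.2596178 301.7879543]
```

View pics/f.png

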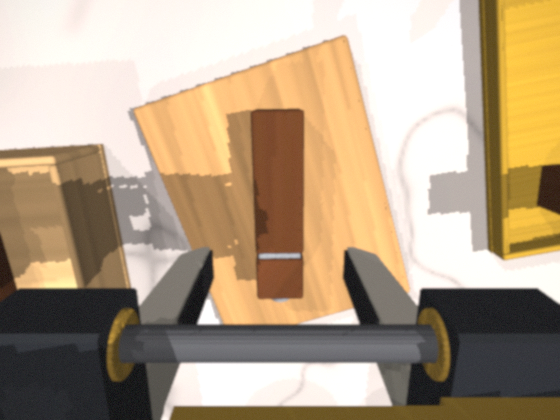

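The mill lies on the board with its foot edge at row 109, head at row 298 and column 278, centred between the fingers at (0.509,-0.005). Next I tilt the tool 40° back for the fresh hold.

>>> send_rows --series '[{"jaw": -0.4, "dx": 0, "dy": 0, "dz": 0, "ax": 0, "ay": 0.97, "az": 0}, {"jaw": -0.4, "dx": 0, "dy": 0, "dz": 0, "ax": 0, "ay": 0.97, "az": 0}, {"jaw": -0.4, "dx": 0, "dy": 0, "dz": 0, "ax": 0, "ay": 0.97, "az": 0}, {"jaw": -0.4, "dx": 0, "dy": 0, "dz": 0, "ax": 0, "ay": 0.97, "az": 0}, {"jaw": -0.4, "dx": 0, "dy": 0, "dz": 0, "ax": 0, "ay": 0.97, "az": 0}, {"jaw": -0.4, "dx": 0, "dy": 0, "dz": 0, "ax": 0, "ay": 0.97, "az": 0}, {"jaw": -0.4, "dx": 0, "dy": 0, "dz": 0, "ax": 0, "ay": 0.97, "az": 0}, {"jaw": -0.4, "dx": 0, "dy": 0, "dz": 0, "ax": 0, "ay": 0.97, "az": 0}, {"jaw": -0.4, "dx": 0, "dy": 0, "dz": 0, "ax": 0, "ay": 0.97, "az": 0}, {"jaw": -0.4, "dx": 0, "dy": 0, "dz": 0, "ax": 0, "ay": 0, "az": 0}, {"jaw": -0.4, "dx": 0, "dy": 0, "dz": 0, "ax": 0, "ay": 0, "az": 0}]'

```text
clock: 8.55
tool_pos: [0.505, -0.0038, 0.109]
tool_rot: [180.0, -40.2, 168.0]
wrist_force: [-0.5, 0.4, 0.3]
finger_gap: 0.0649
gripper_force: 0.0
```

```bash
cat > fk.py <<'E'
from h import *
from scipy.optimize import least_squares
s=readout.state();print(s["clock"],s["tool_pos"],s["tool_rot"],s["q"])
D=[((.1410,.5312,.1938),(14.852,87.995,77.234)),((.5352,-.2065,.2431),(15.80,79.837,84.45)),((.5365,-.2021,.1476),(18.994,88.93,71.808)),((.5082,-.0043,.1158),(14.259,100.464,64.89)),(s["tool_pos"],(s["q"][1],s["q"][2],s["q"][4]))]
def fk(x,q):
    a1,d1,a2,a3,b3,L,_=x; q=np.radians(q); p=q[0]+q[1]; t=p+q[2]
    return np.array([a1+a2*np.sin(q[0])+a3*np.sin(p)-b3*np.cos(p)+L*np.sin(t), d1+a2*np.cos(q[0])+a3*np.cos(p)+b3*np.sin(p)+L*np.cos(t)])
def res(x):
    e=[]
    for p,q in D: e+=list(fk(x,q)-[np.sqrt(p[0]**2+p[1]**2-x[6]**2),p[2]])
    return np.array(e+list(1e-3*(np.array(x)-[0,.2,.45,.4,0,.25,.111])))
x=least_squares(res,[0,.2,.45,.4,0,.25,.111]).x; print(x.round(4),np.abs(res(x)[:10]).max())
def ik(R,z,t):
    return least_squares(lambda q:np.append(fk(x,q)-[R,z],(sum(q)-t)*.01),[15,100,t-115]).x
for a in(35,40,45,50,55):
  for R in (.35,.4,.45,.5,.55): print(a,R,ik(R,.075,90+a).round(0),end=" | ")
  print()
E
python3 fk.py
```

```text
8.55 [ 0.50495545 -0.00377897  0.10895834] [179.99758    -40.24900167 167.98874953] [-12.73481122  43.33887649  66.76787814  -0.49536118 110.13932508
 -90.72282393]
[-0.0037  0.2229  0.5377  0.4261 -0.0611  0.3946  0.1236] 6.12483582033696e-05
35 0.35 [ 22. 172. -68.] | 35 0.4 [  61.  176. -112.] | 35 0.45 [ 20. 159. -54.] | 35 0.5 [ 19. 152. -46.] | 35 0.55 [ 20. 146. -40.] | 
40 0.35 [ 47. 178. -95.] | 40 0.4 [  6. 160. -36.] | 40 0.45 [  9. 154. -33.] | 40 0.5 [ 12. 148. -30.] | 40 0.55 [ 15. 142. -26.] | 
45 0.35 [ -9. 159. -15.] | 45 0.4 [ -2. 154. -18.] | 45 0.45 [  3. 149. -17.] | 45 0.5 [  8. 143. -16.] | 45 0.55 [ 11. 137. -14.] | 
50 0.35 [-13. 154.  -1.] | 50 0.4 [ -5. 149.  -4.] | 50 0.45 [  0. 144.  -5.] | 50 0.5 [  5. 139.  -4.] | 50 0.55 [ 10. 133.  -3.] | 
55 0.35 [-14. 149.   9.] | 55 0.4 [ -6. 145.   7.] | 55 0.45 [ -1. 140.   6.] | 55 0.5 [  5. 134.   6.] | 55 0.55 [  9. 128.   7.] |
```

>>> send_rows --series '[{"jaw": -0.4, "dx": 0, "dy": 0, "dz": 0, "ax": 0, "ay": 0.9, "az": 0}, {"jaw": -0.4, "dx": 0, "dy": 0, "dz": 0, "ax": 0, "ay": 0.9, "az": 0}, {"jaw": -0.4, "dx": 0, "dy": 0, "dz": 0, "ax": 0, "ay": 0.9, "az": 0}, {"jaw": -0.4, "dx": 0, "dy": 0, "dz": 0, "ax": 0, "ay": 0.9, "az": 0}, {"jaw": -0.4, "dx": 0, "dy": 0, "dz": 0, "ax": 0, "ay": 0, "az": 0}]'

```text
clock: 8.97
tool_pos: [0.5046, -0.0037, 0.1091]
tool_rot: [180.0, -56.9, 168.0]
wrist_force: [-0.4, 0.3, -1.6]
finger_gap: 0.0651
gripper_force: 0.0
```

```bash
sed -i 's/^D=\[/D=[((.50496,-.00378,.10896),(43.3389,66.7679,110.1393)),/; s/range/range/' fk.py; sed -i '/^for a in/,$d' fk.py
cat >> fk.py <<'E'
print("tilt check", s["q"][1]+s["q"][2]+s["q"][4])
for a in(50,55,60,65):
  print(a,"board",ik(.52,.035,180+a).round(0), end=" ")
  for R in (.4,.45,.5,.55): print(R,ik(R,.08,90+a).round(0),end=" | ")
  print()
E
python3 fk.py
```

```text
8.9667 [ 0.50461697 -0.00369738  0.10912774] [179.99658799 -56.8551258  167.99407762] [-12.6668825   55.51014101  54.35899725  -0.68852038 126.98227565
 -90.77560071]
[-0.0044  0.2227  0.5389  0.4262 -0.0613  0.3952  0.1256] 7.989265374791499e-05
tilt check 236.85141389864066
50 board [ 58.  54. 118.] 0.4 [ -6. 149.  -2.] | 0.45 [ -0. 144.  -3.] | 0.5 [  5. 138.  -3.] | 0.55 [  9. 133.  -2.] | 
55 board [ 62.  50. 123.] 0.4 [ -7. 144.   8.] | 0.45 [ -1. 139.   7.] | 0.5 [  4. 134.   7.] | 0.55 [  8. 128.   8.] | 
60 board [ 66.  45. 129.] 0.4 [ -7. 140.  17.] | 0.45 [ -1. 135.  16.] | 0.5 [  4. 129.  17.] | 0.55 [  9. 124.  18.] | 
65 board [ 70.  41. 134.] 0.4 [ -5. 135.  25.] | 0.45 [  0. 130.  25.] | 0.5 [  5. 125.  25.] | 0.55 [ 10. 119.  26.] |
```

>>> send_rows --series '[{"jaw": -0.4, "dx": 0, "dy": 0, "dz": 0, "ax": 0, "ay": 0.88, "az": 0}, {"jaw": -0.4, "dx": 0, "dy": 0, "dz": 0, "ax": 0, "ay": 0.88, "az": 0}, {"jaw": -0.4, "dx": 0, "dy": 0, "dz": 0, "ax": 0, "ay": 0, "az": 0}]'

```text
clock: 9.22
tool_pos: [0.5047, -0.0036, 0.1098]
tool_rot: [180.0, -64.8, 168.0]
wrist_force: [-0.0, -0.4, -1.1]
finger_gap: 0.0651
gripper_force: 0.0
```

Run:
```python
from h import *
s=readout.state();print(s["clock"],s["tool_pos"],s["tool_rot"],s["q"])
delta((.512,-.0056,.034))
```

```text
9.2167 [ 0.50469561 -0.0036171   0.10975336] [179.99473799 -64.78481435 168.0099242 ] [-12.6340786   61.13414382  49.03204648  -0.81110347 134.61438381
 -90.84404972]
shift(now axes) [-2.87 -0.02  1.02] shift(target axes) [-2.872 -0.016  1.016] turn [0. 0. 0.]
```

>>> send_rows --series '[{"jaw": -0.4, "dx": -0.5, "dy": 0, "dz": 0.17, "ax": 0, "ay": 0, "az": 0}, {"jaw": -0.4, "dx": -0.6, "dy": 0, "dz": 0.2, "ax": 0, "ay": 0, "az": 0}, {"jaw": -0.4, "dx": -0.6, "dy": 0, "dz": 0.2, "ax": 0, "ay": 0, "az": 0}, {"jaw": -0.4, "dx": -0.5, "dy": 0, "dz": 0.2, "ax": 0, "ay": 0, "az": 0}, {"jaw": -0.4, "dx": -0.4, "dy": 0, "dz": 0.15, "ax": 0, "ay": 0, "az": 0}, {"jaw": -0.4, "dx": -0.27, "dy": 0, "dz": 0.1, "ax": 0, "ay": 0, "az": 0}, {"jaw": -0.4, "dx": 0, "dy": 0, "dz": 0, "ax": 0, "ay": 0, "az": 0}, {"jaw": -0.4, "dx": 0, "dy": 0, "dz": 0, "ax": 0, "ay": 0, "az": 0}]'

```text
clock: 9.88
tool_pos: [0.5132, -0.0054, 0.0358]
tool_rot: [180.0, -64.6, 168.0]
wrist_force: [0.1, 0.1, 0.2]
finger_gap: 0.0652
gripper_force: 0.0
```

Run:
```python
from h import *
s=readout.state();print(s["clock"],s["tool_pos"],s["tool_rot"],s["q"],s["wrist_force"])
c=cap("side"); im=np.clip(c["pixels"][160:360,180:400,::-1]*1.5,0,255).astype(np.uint8)
cv2.imwrite("pics/g.png",cv2.resize(im,None,fx=3,fy=3,interpolation=cv2.INTER_CUBIC))
```

```text
9.8833 [ 0.51315079 -0.00538809  0.0358462 ] [179.99731549 -64.63376059 168.00421421] [-12.6274684   66.78459268  47.33396799  -0.74722981 130.5114581
 -90.75603988] [0.06676029 0.05785576 0.24775841]
```

View pics/g.png

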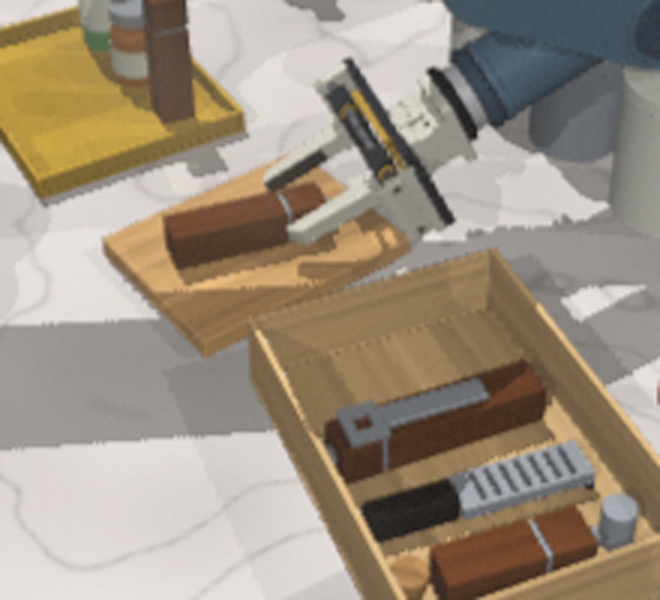

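Fingers straddle the mill just behind its band (crop 290,205), and nothing is touched. Closing.

>>> send_rows --series '[{"jaw": 0.7, "dx": 0, "dy": 0, "dz": 0, "ax": 0, "ay": 0, "az": 0}, {"jaw": 0.7, "dx": 0, "dy": 0, "dz": 0, "ax": 0, "ay": 0, "az": 0}, {"jaw": 0.7, "dx": 0, "dy": 0, "dz": 0, "ax": 0, "ay": 0, "az": 0}, {"jaw": 0.7, "dx": 0, "dy": 0, "dz": 0, "ax": 0, "ay": 0, "az": 0}, {"jaw": 0.7, "dx": 0, "dy": 0, "dz": 0, "ax": 0, "ay": 0, "az": 0}, {"jaw": 0.7, "dx": 0.2, "dy": 0, "dz": -0.1, "ax": 0, "ay": 0, "az": 0}, {"jaw": 0.7, "dx": 0.5, "dy": 0, "dz": -0.23, "ax": 0, "ay": 0, "az": 0}, {"jaw": 0.7, "dx": 0.7, "dy": 0, "dz": -0.33, "ax": 0, "ay": 0, "az": 0}, {"jaw": 0.7, "dx": 0.7, "dy": 0, "dz": -0.33, "ax": 0, "ay": 0, "az": 0}, {"jaw": 0.7, "dx": 0.7, "dy": 0, "dz": -0.33, "ax": 0, "ay": 0, "az": 0}, {"jaw": 0.7, "dx": 0.7, "dy": 0, "dz": -0.33, "ax": 0, "ay": 0, "az": 0}, {"jaw": 0.7, "dx": 0.7, "dy": 0, "dz": -0.33, "ax": 0, "ay": 0, "az": 0}, {"jaw": 0.7, "dx": 0.5, "dy": 0, "dz": -0.23, "ax": 0, "ay": 0, "az": 0}, {"jaw": 0.7, "dx": 0.2, "dy": 0, "dz": -0.1, "ax": 0, "ay": 0, "az": 0}, {"jaw": 0.7, "dx": 0, "dy": 0, "dz": 0, "ax": 0, "ay": 0, "az": 0}]' --newtons 45

```text
clock: 11.18
tool_pos: [0.5135, -0.0054, 0.1739]
tool_rot: [-180.0, -64.3, 168.0]
wrist_force: [-0.3, -0.8, -3.6]
finger_gap: 0.0359
gripper_force: 45.0
```

Run:
```python
from h import *
s=readout.state();print(s["clock"],s["tool_pos"],s["tool_rot"],s["q"],s["gripper_force"])
```

```text
11.1833 [ 0.51346173 -0.00543083  0.17391245] [-179.98859146  -64.32551937  167.99528209] [-12.6236124   58.34849768  45.2697196   -0.89873515 140.70248856
 -90.9636748 ] 44.972911700606346
```

>>> send_rows --series '[{"jaw": 0.7, "dx": 0, "dy": 0, "dz": 0, "ax": 0, "ay": -0.5, "az": 0}, {"jaw": 0.7, "dx": 0, "dy": 0, "dz": 0, "ax": 0, "ay": -1, "az": 0}, {"jaw": 0.7, "dx": 0, "dy": 0, "dz": 0, "ax": 0, "ay": -1, "az": 0}, {"jaw": 0.7, "dx": 0, "dy": 0, "dz": 0, "ax": 0, "ay": -1, "az": 0}, {"jaw": 0.7, "dx": 0, "dy": 0, "dz": 0, "ax": 0, "ay": -1, "az": 0}, {"jaw": 0.7, "dx": 0, "dy": 0, "dz": 0, "ax": 0, "ay": -1, "az": 0}, {"jaw": 0.7, "dx": 0, "dy": 0, "dz": 0, "ax": 0, "ay": -1, "az": 0}, {"jaw": 0.7, "dx": 0, "dy": 0, "dz": 0, "ax": 0, "ay": -1, "az": 0}, {"jaw": 0.7, "dx": 0, "dy": 0, "dz": 0, "ax": 0, "ay": -1, "az": 0}, {"jaw": 0.7, "dx": 0, "dy": 0, "dz": 0, "ax": 0, "ay": -1, "az": 0}, {"jaw": 0.7, "dx": 0, "dy": 0, "dz": 0, "ax": 0, "ay": -1, "az": 0}, {"jaw": 0.7, "dx": 0, "dy": 0, "dz": 0, "ax": 0, "ay": -1, "az": 0}, {"jaw": 0.7, "dx": 0, "dy": 0, "dz": 0, "ax": 0, "ay": -1, "az": 0}, {"jaw": 0.7, "dx": 0, "dy": 0, "dz": 0, "ax": 0, "ay": -1, "az": 0}, {"jaw": 0.7, "dx": 0, "dy": 0, "dz": 0, "ax": 0, "ay": -1, "az": 0}, {"jaw": 0.7, "dx": 0, "dy": 0, "dz": 0, "ax": 0, "ay": -1, "az": 0}]'

```text
clock: 12.52
tool_pos: [0.5113, -0.005, 0.1707]
tool_rot: [180.0, 6.5, 168.0]
wrist_force: [-0.2, 0.5, -3.6]
finger_gap: 0.0355
gripper_force: 45.0
```

Run:
```python
from h import *
s=readout.state();print(s["clock"],s["tool_pos"],s["tool_rot"],s["q"],s["gripper_force"],s["wrist_force"])
G=Ro.from_euler("xyz",[180,-64.63,168],degrees=True)
F=Ro.from_euler("z",27.5,degrees=True)*G*Ro.from_rotvec([0,-np.pi/2,0])
rpy=F.as_euler("xyz",degrees=True); print(rpy,F.apply([0,0,1]))
print("knob dir",F.apply(G.inv().apply([np.cos(np.radians(-12)),np.sin(np.radians(-12)),0])))
delta(s["tool_pos"],rpy)
```

```text
12.5167 [ 0.51128583 -0.00496515  0.17073141] [179.99845202   6.4826229  168.00249497] [-13.17713685   7.52810312 100.96842316   0.14862123  65.02231847
 -91.2348493 ] 44.973104149103165 [-0.15643612  0.52151968 -3.56681379]
[ 180.     25.37 -164.5 ] [ 0.41287912  0.11450151 -0.90355976]
knob dir [1.65270124e-16 4.90223250e-17 1.00000000e+00]
shift(now axes) [0. 0. 0.] shift(target axes) [0. 0. 0.] turn [-1.65 -4.04 -5.79]
```

>>> send_rows --series '[{"jaw": 0.7, "dx": 0, "dy": 0, "dz": 0, "ax": -0.165, "ay": -0.404, "az": -0.579}, {"jaw": 0.7, "dx": 0, "dy": 0, "dz": 0, "ax": -0.275, "ay": -0.673, "az": -0.965}, {"jaw": 0.7, "dx": 0, "dy": 0, "dz": 0, "ax": -0.275, "ay": -0.673, "az": -0.965}, {"jaw": 0.7, "dx": 0, "dy": 0, "dz": 0, "ax": -0.275, "ay": -0.673, "az": -0.965}, {"jaw": 0.7, "dx": 0, "dy": 0, "dz": 0, "ax": -0.275, "ay": -0.673, "az": -0.965}, {"jaw": 0.7, "dx": 0, "dy": 0, "dz": 0, "ax": -0.275, "ay": -0.673, "az": -0.965}, {"jaw": 0.7, "dx": 0, "dy": 0, "dz": 0, "ax": -0.11, "ay": -0.269, "az": -0.386}, {"jaw": 0.7, "dx": 0, "dy": 0, "dz": 0, "ax": 0, "ay": 0, "az": 0}, {"jaw": 0.7, "dx": 0, "dy": 0, "dz": 0, "ax": 0, "ay": 0, "az": 0}]'

```text
clock: 13.27
tool_pos: [0.5113, -0.0052, 0.1704]
tool_rot: [179.8, 25.0, -164.9]
wrist_force: [0.8, 0.6, -3.0]
finger_gap: 0.0357
gripper_force: 45.0
```

Run:
```python
from h import *
s=readout.state();print(s["clock"],s["tool_pos"],s["tool_rot"],s["q"],s["gripper_force"],s["wrist_force"])
R=Ro.from_euler("xyz",s["tool_rot"],degrees=True)
g=np.array([.45,.245,.006+.095+.02]); p=g+.019*R.apply([0,0,1]); print(p)
delta(np.r_[p[:2],s["tool_pos"][2]],[180,25.37,-164.5]); delta(p,[180,25.37,-164.5])
c=cap("side"); im=np.clip(c["pixels"][60:320,140:430,::-1]*1.5,0,255).astype(np.uint8)
cv2.imwrite("pics/i.png",cv2.resize(im,None,fx=2.2,fy=2.2,interpolation=cv2.INTER_CUBIC))
```

```text
13.2667 [ 0.51132765 -0.00516988  0.17038292] [ 179.7954068    25.03640171 -164.88563924] [ -26.19821736   -2.70956523  117.11660698   22.09819567   48.57024237
 -143.60680532] 44.97301027178764 [ 0.82019109  0.61969556 -3.00432468]
[0.4577448  0.24716207 0.10378537]
shift(now axes) [-0.51 10.3   0.27] shift(target axes) [-0.572 10.3    0.272] turn [ 0.01 -0.07 -0.08]
shift(now axes) [ 0.62 10.29  2.69] shift(target axes) [ 0.572 10.3    2.676] turn [ 0.01 -0.07 -0.08]
```

View pics/i.png

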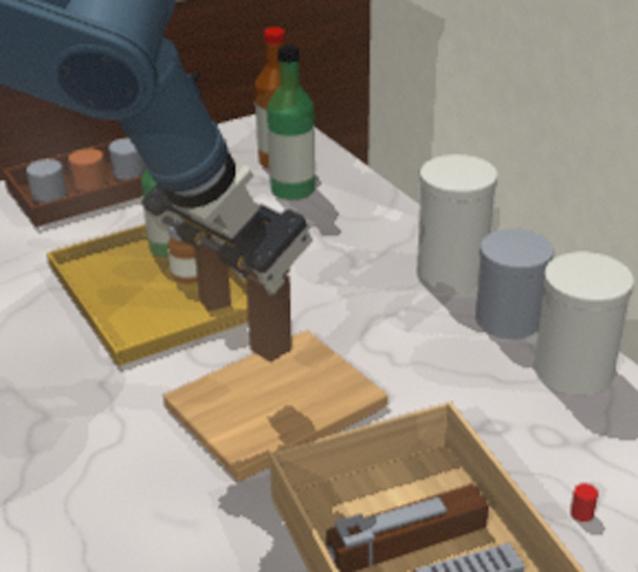

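The mill is upright in the grip (crop 270,320), knob up. Carrying it over the tray.

>>> send_rows --series '[{"jaw": 0.7, "dx": -0.12, "dy": 0.4, "dz": 0.04, "ax": 0, "ay": -0.07, "az": -0.08}, {"jaw": 0.7, "dx": -0.12, "dy": 0.7, "dz": 0.03, "ax": 0, "ay": 0, "az": 0}, {"jaw": 0.7, "dx": -0.1, "dy": 0.9, "dz": 0.03, "ax": 0, "ay": 0, "az": 0}, {"jaw": 0.7, "dx": -0.1, "dy": 0.9, "dz": 0.03, "ax": 0, "ay": 0, "az": 0}, {"jaw": 0.7, "dx": -0.13, "dy": 0.9, "dz": 0.03, "ax": 0, "ay": 0, "az": 0}, {"jaw": 0.7, "dx": 0, "dy": 0.9, "dz": 0.03, "ax": 0, "ay": 0, "az": 0}, {"jaw": 0.7, "dx": 0, "dy": 0.9, "dz": 0.03, "ax": 0, "ay": 0, "az": 0}, {"jaw": 0.7, "dx": 0, "dy": 0.9, "dz": 0.03, "ax": 0, "ay": 0, "az": 0}, {"jaw": 0.7, "dx": 0, "dy": 0.9, "dz": 0, "ax": 0, "ay": 0, "az": 0}, {"jaw": 0.7, "dx": 0, "dy": 0.9, "dz": 0, "ax": 0, "ay": 0, "az": 0}, {"jaw": 0.7, "dx": 0, "dy": 0.9, "dz": 0, "ax": 0, "ay": 0, "az": 0}, {"jaw": 0.7, "dx": 0, "dy": 0.7, "dz": 0, "ax": 0, "ay": 0, "az": 0}, {"jaw": 0.7, "dx": 0, "dy": 0.4, "dz": 0, "ax": 0, "ay": 0, "az": 0}, {"jaw": 0.7, "dx": 0, "dy": 0, "dz": 0, "ax": 0, "ay": 0, "az": 0}, {"jaw": 0.7, "dx": 0, "dy": 0, "dz": 0, "ax": 0, "ay": 0, "az": 0}]'

```text
clock: 14.57
tool_pos: [0.4575, 0.2484, 0.1714]
tool_rot: [-179.9, 25.5, -164.1]
wrist_force: [-1.0, 0.2, -3.0]
finger_gap: 0.0351
gripper_force: 45.0
```

```bash
cat > v.py <<'E'
from h import *
s=readout.state();print(s["clock"],s["tool_pos"],s["tool_rot"],s["q"],s["gripper_force"],s["wrist_force"])
R=Ro.from_euler("xyz",s["tool_rot"],degrees=True)
print("knobdir",R.apply(Ro.from_rotvec([0,np.pi/2,0]).apply(Ro.from_euler("xyz",[180,-64.63,168],degrees=True).inv().apply([np.cos(np.radians(-12)),np.sin(np.radians(-12)),0]))))
print("grasp pt",s["tool_pos"]-.019*R.apply([0,0,1]))
delta(s["tool_pos"]-[0,0,.025],[180,25.37,-164.5])
c=cap("side"); x0,y0=120,60;im=cv2.resize(np.clip(c["pixels"][y0:y0+200,x0:x0+200,::-1]*1.6,0,255).astype(np.uint8),None,fx=3,fy=3,interpolation=cv2.INTER_CUBIC)
import sys
cv2.imwrite(sys.argv[1],im)
E
python3 v.py pics/j.png
```

```text
14.5667 [0.45753745 0.24838436 0.17137762] [-179.8883228    25.50042269 -164.12855331] [ 16.50289774  -2.3303266  116.8180874   -0.59645843  40.01580838
 -88.97323826] 44.97324272990227 [-0.9686484   0.22560891 -3.01139085]
knobdir [0.96210328 0.2726758  0.00227704]
grasp pt [0.44965933 0.24618297 0.18852664]
shift(now axes) [0.43 0.   0.9 ] shift(target axes) [ 0.428 -0.     0.904] turn [0.01 0.03 0.07]
```

View pics/j.png

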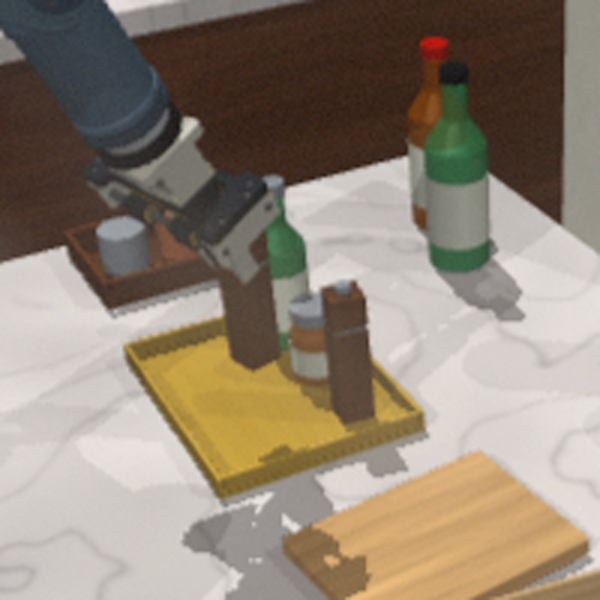

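The mill hangs upright over the empty part of the tray (crop 250,330), left of its mate (350,350). Lowering, then inching down by force.

>>> send_rows --series '[{"jaw": 0.7, "dx": 0.17, "dy": 0, "dz": 0.36, "ax": 0, "ay": 0, "az": 0}, {"jaw": 0.7, "dx": 0.257, "dy": 0, "dz": 0.542, "ax": 0, "ay": 0, "az": 0}, {"jaw": 0.7, "dx": 0.257, "dy": 0, "dz": 0.542, "ax": 0, "ay": 0, "az": 0}, {"jaw": 0.7, "dx": 0.257, "dy": 0, "dz": 0.542, "ax": 0, "ay": 0, "az": 0}, {"jaw": 0.7, "dx": 0.17, "dy": 0, "dz": 0.36, "ax": 0, "ay": 0, "az": 0}, {"jaw": 0.7, "dx": 0.128, "dy": 0, "dz": 0.271, "ax": 0, "ay": 0, "az": 0}, {"jaw": 0.7, "dx": 0.086, "dy": 0, "dz": 0.181, "ax": 0, "ay": 0, "az": 0}, {"jaw": 0.7, "dx": 0.043, "dy": 0, "dz": 0.09, "ax": 0, "ay": 0, "az": 0}, {"jaw": 0.7, "dx": 0, "dy": 0, "dz": 0, "ax": 0, "ay": 0, "az": 0}, {"jaw": 0.7, "dx": 0, "dy": 0, "dz": 0, "ax": 0, "ay": 0, "az": 0}]'

```text
clock: 15.45
tool_pos: [0.4592, 0.2468, 0.0922]
tool_rot: [-179.9, 25.6, -164.3]
wrist_force: [1.7, -0.6, -3.2]
finger_gap: 0.0351
gripper_force: 45.0
```

>>> send_rows --series '[{"jaw": 0.7, "dx": 0.026, "dy": 0, "dz": 0.054, "ax": 0, "ay": 0, "az": 0}, {"jaw": 0.7, "dx": 0.017, "dy": 0, "dz": 0.036, "ax": 0, "ay": 0, "az": 0}, {"jaw": 0.7, "dx": 0, "dy": 0, "dz": 0, "ax": 0, "ay": 0, "az": 0}]'

```text
clock: 15.7
tool_pos: [0.4588, 0.2468, 0.0894]
tool_rot: [-179.9, 25.6, -164.3]
wrist_force: [0.5, -0.8, -3.3]
finger_gap: 0.0355
gripper_force: 45.0
```

>>> send_rows --series '[{"jaw": 0.7, "dx": 0.026, "dy": 0, "dz": 0.054, "ax": 0, "ay": 0, "az": 0}, {"jaw": 0.7, "dx": 0.017, "dy": 0, "dz": 0.036, "ax": 0, "ay": 0, "az": 0}, {"jaw": 0.7, "dx": 0, "dy": 0, "dz": 0, "ax": 0, "ay": 0, "az": 0}]'

```text
clock: 15.95
tool_pos: [0.4585, 0.2467, 0.0865]
tool_rot: [-179.9, 25.5, -164.3]
wrist_force: [-0.3, 1.3, -3.8]
finger_gap: 0.0357
gripper_force: 45.0
```

>>> send_rows --series '[{"jaw": 0.7, "dx": 0.017, "dy": 0, "dz": 0.036, "ax": 0, "ay": 0, "az": 0}, {"jaw": 0.7, "dx": 0, "dy": 0, "dz": 0, "ax": 0, "ay": 0, "az": 0}, {"jaw": 0.7, "dx": 0, "dy": 0, "dz": 0, "ax": 0, "ay": 0, "az": 0}]'

```text
clock: 16.2
tool_pos: [0.4587, 0.2467, 0.0856]
tool_rot: [-179.9, 25.5, -164.3]
wrist_force: [0.1, -0.9, -3.0]
finger_gap: 0.0354
gripper_force: 45.0
```

>>> send_rows --series '[{"jaw": 0.7, "dx": 0.017, "dy": 0, "dz": 0.036, "ax": 0, "ay": 0, "az": 0}, {"jaw": 0.7, "dx": 0, "dy": 0, "dz": 0, "ax": 0, "ay": 0, "az": 0}, {"jaw": 0.7, "dx": 0, "dy": 0, "dz": 0, "ax": 0, "ay": 0, "az": 0}]'

```text
clock: 16.45
tool_pos: [0.4596, 0.247, 0.0855]
tool_rot: [-179.9, 25.7, -164.3]
wrist_force: [-0.7, 1.3, 1.1]
finger_gap: 0.0357
gripper_force: 45.0
```

>>> send_rows --series '[{"jaw": 0.7, "dx": 0.017, "dy": 0, "dz": 0.036, "ax": 0, "ay": 0, "az": 0}, {"jaw": 0.7, "dx": 0, "dy": 0, "dz": 0, "ax": 0, "ay": 0, "az": 0}, {"jaw": 0.7, "dx": 0, "dy": 0, "dz": 0, "ax": 0, "ay": 0, "az": 0}]'

```text
clock: 16.7
tool_pos: [0.4602, 0.2471, 0.0855]
tool_rot: [-179.9, 25.8, -164.3]
wrist_force: [-3.5, -3.4, 9.8]
finger_gap: 0.0358
gripper_force: 45.0
```

```bash
python3 v.py pics/k.png | head -4
```

```text
16.7 [0.46018663 0.24707069 0.08552013] [-179.85523455   25.76230571 -164.27241446] [ 16.27761262   5.29764375 123.95683762  -0.90862643  24.98825658
 -88.68104701] 44.986737817525864 [-3.4907007  -3.42118937  9.76005959]
knobdir [0.96283166 0.27001536 0.0068482 ]
grasp pt [0.45222468 0.24487842 0.10263156]
```

Foot contact is felt (+13 N change). Releasing and backing out along the fingers.

>>> send_rows --series '[{"jaw": 0.1, "dx": 0, "dy": 0, "dz": 0, "ax": 0, "ay": 0, "az": 0}, {"jaw": 0.0, "dx": 0, "dy": 0, "dz": 0, "ax": 0, "ay": 0, "az": 0}, {"jaw": -0.3, "dx": 0, "dy": 0, "dz": 0, "ax": 0, "ay": 0, "az": 0}, {"jaw": -0.3, "dx": 0, "dy": 0, "dz": 0, "ax": 0, "ay": 0, "az": 0}, {"jaw": -0.3, "dx": 0, "dy": 0, "dz": 0, "ax": 0, "ay": 0, "az": 0}, {"jaw": -0.3, "dx": 0, "dy": 0, "dz": -0.2, "ax": 0, "ay": 0, "az": 0}, {"jaw": -0.3, "dx": 0, "dy": 0, "dz": -0.5, "ax": 0, "ay": 0, "az": 0}, {"jaw": -0.3, "dx": 0, "dy": 0, "dz": -0.6, "ax": 0, "ay": 0, "az": 0}, {"jaw": -0.3, "dx": 0, "dy": 0, "dz": -0.6, "ax": 0, "ay": 0, "az": 0}, {"jaw": -0.3, "dx": 0, "dy": 0, "dz": -0.6, "ax": 0, "ay": 0, "az": 0}, {"jaw": -0.3, "dx": 0, "dy": 0, "dz": -0.6, "ax": 0, "ay": 0, "az": 0}, {"jaw": -0.3, "dx": 0, "dy": 0, "dz": -0.6, "ax": 0, "ay": 0, "az": 0}, {"jaw": -0.3, "dx": 0, "dy": 0, "dz": -0.6, "ax": 0, "ay": 0, "az": 0}, {"jaw": -0.3, "dx": 0, "dy": 0, "dz": -0.6, "ax": 0, "ay": 0, "az": 0}, {"jaw": -0.3, "dx": 0, "dy": 0, "dz": -0.5, "ax": 0, "ay": 0, "az": 0}, {"jaw": -0.3, "dx": 0, "dy": 0, "dz": -0.2, "ax": 0, "ay": 0, "az": 0}, {"jaw": -0.3, "dx": 0, "dy": 0, "dz": 0, "ax": 0, "ay": 0, "az": 0}, {"jaw": -0.3, "dx": 0, "dy": 0, "dz": 0, "ax": 0, "ay": 0, "az": 0}]'

```text
clock: 18.25
tool_pos: [0.4005, 0.2307, 0.21]
tool_rot: [-179.9, 25.6, -164.3]
wrist_force: [-0.0, 0.5, 0.2]
finger_gap: 0.0604
gripper_force: 0.0
```

```bash
python3 v.py pics/l.png | tail -3
```

```text
knobdir [0.96288646 0.26988564 0.00337789]
grasp pt [0.39255649 0.22851871 0.22711948]
shift(now axes) [0.43 0.   0.9 ] shift(target axes) [ 0.428 -0.     0.904] turn [-0.01  0.04  0.04]
```

View pics/l.png

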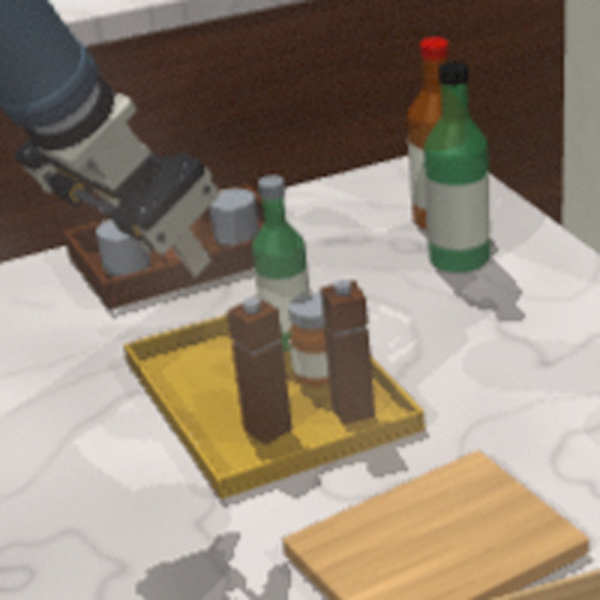

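The twin stands upright, knob up, at crop (262,370), next to its mate at (350,350). The gripper is clear, so I'm handing in.

```bash
python3 -c "
from cell import close_job
print(close_job())"
```

```text
the job is handed in; nothing more can be done
None
```

The 150 mm mill went from the crate to the cutting board, was let go and re-gripped, and now stands upright, knob up, on the tray about 55 mm from its mate; I handed the job in at about 18 s, and no pass or fail verdict was returned.

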